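# Hook a tote of pulleys forward from a deep infeed shelf

### The job

Take the pull hook from its cradle, reach in under the shelf's bars, drop its prong inside the tote's front lip and drag the tote forward until it is felt to press snugly against the stop bar at the front of the shelf; hold it there for about a second. Go gently: bring it softly against the bar without banging or straining it, do not yank or press hard on the tote, and move the tote with the hook only. Then unhook and lay the hook back in its cradle as you found it, leaving the tote at the stop and everything else in place.

Things in the scene. Friction and masses are not known exactly. Their poses are not given: they have to be found in the camera images.
- hook: Pull hook, 0.2 kg: black handle 70 long x 18 wide (grip it so) x 26 high mm on a 10 x 10 mm steel bar along x from -65 to +150 mm; at the front a flat prong, 6 thick x 26 wide mm, x = 144 to 150, hanging down from z = +5 to -31 mm. Origin: middle of the handle, on the bar's axis; x to the prong, z up. It starts lying in the cradle, prong down.
- hook_tip (a point): Lower end of the hook's prong, middle of its thickness: at x = 147, z = -31 mm of the hook.
- cradle: Fixed tool cradle, left or right of the shelf: base 150 x 70 x 8 mm, two grey saddles at x = -50 and +50 mm (12 mm long, seat 55 mm above the table, cheeks 20 mm apart rising 14 mm above the seat) that carry the hook's bar before and behind the handle. Origin: centre of the underside; x along the hook towards its prong, z up.
- cradle_seat (a point): Where the hook's origin lies when the hook rests in the cradle: 60 mm above the cradle's origin. The hook has about 8 mm of play along the cradle and 5 mm across.
- shelf: Fixed deep shelf, one bay, 340 deep (x) x 200 wide (y) mm, open to the robot. Origin: middle of its front edge at table height; x into the bay, z up. Floor 12 mm thick; side guides 162 mm apart, tops 48 mm above the table; from x = 75 mm on roofed with 8 mm cross bars about 35 mm apart, undersides 134 mm, tops 146 mm above the table.
- stop: Rigid stop at the shelf's front: two dark clamp blocks and between them an aluminium cross bar, 8 thick x 170 wide mm, 10 to 28 mm above the shelf's floor. Origin: 18 mm in from the shelf's front edge, on its floor; x into the bay. The bar is set by hand: its rear face, where the tote comes to rest, is 4 to 24 mm to +x of the origin, not measured: feel for it.
- tote: Open grey tote, 180 (x) x 150 (y) x 60 high mm, walls 4 mm, 0.4 to 0.85 kg, on the shelf's floor, 50 to 100 mm behind the stop bar. Origin: foot of the front wall's outer face, mid-width; x into the bay, z up. Front lip: x = 0 to 8 mm, z = 50 to 60 mm (top 72 mm above the table). Inside, x = 8 to 66 mm is empty; behind are fixed pulleys 42 mm high. It slides at 2 to 9 N.
- screw_bin: Fixed steel bin of screws, 130 x 90 x 40 mm; origin: centre of the underside. It stands on the other side of the shelf from the cradle.
- pulley_a: Bystander: loose aluminium pulley, 72 mm across, 24 mm high, lying flat; origin under its centre.
- pulley_b: Bystander: like pulley_a.
- grease_tin: Bystander: tin, 70 mm across, 60 mm high; origin under its centre.
- spanner: Bystander: steel spanner lying flat, about 180 mm long.
- carton: Bystander: cardboard box, 100 x 80 x 70 mm; origin under its centre.
- oil_bottle: Bystander: white bottle, 48 mm across, 130 mm high; origin under its centre.
Mind the look-alikes: they are no part of the job. What is shaped like the cradle but orange or red is not meant.

How it is judged:
By the outcome, as a careful person would: the job done as asked, in the order asked, and still so for the second after the job is handed in, with the robot touching nothing.
It also fails if it takes over 72 s, if anything falls off the work surface, if the arm or the gripper's body presses on something with over 40 N, if the wrist force passes 120 N, or if a joint passes its speed limit or range.

### The arm

A 6-joint arm with a two-finger parallel gripper is mounted at the origin on the work surface. World frame = base frame: x ahead of the robot, y to its left, z up, the work surface at z = 0. Lengths are in mm, angles in rad, forces in N, time in s.
With the tool pointing down it reaches from about 400 to 925 mm from the base axis. Payload 3.4 kg.
Tool frame: the origin (TCP) lies on the centre line of the jaws, within the pads' length; the fingertips stand robot.finger_overhang ahead of it and the grasp point (between the pads) lies 8 mm behind it (robot.finger_overhang is the distance from the TCP to the fingertips, in mm); z points along the fingers, y is the direction in which the jaws open and shut (so a half turn about z gives the same grasp; the last joint's range is limited). The gripper opens to 85 mm and grips with 20 to 120 N. Pads are 22 mm wide; open, the fingers measure 114 mm over their backs; the gripper's body (76 mm by 85 mm) begins 54 mm behind the grasp point. The pads swing forward as they close: fully open they stand 13 mm farther back than shut.
Start: joints at [1.141, 0.307, 1.506, -0, 1.328, -0.073], TCP at [200.858, 538.783, 242.305] pointing down, gripper open.
Joint ranges: [-3.12, 3.12], [-1.05, 2.28], [0.14, 2.33], [-1.42, 4.57], [0.1, 2.73], [-2.68, 2.68]. Speed limits (rad/s): [2.57, 2.57, 3.14, 3.14, 3.14, 3.14].

### API

Orientations are given as a unit quaternion [x, y, z, w].
In Python, from station import robot gives the robot as it stands. The module is installed in compiled form; this text tells all that it offers.
- The arm moves only by the shell command python3 -m crank 'ROWS'. ROWS is JSON, a list of rows, each a list of 5 numbers: the gripper command: -1 is shut, 1 is fully open, values between are in proportion, then the shift along the tool's x, y, z in cm, then the turn about the tool's z in rad. In form: [[gripper, dx, dy, dz, turn], ...]. A call has 1 to 8 rows; each row shifts and turns the commanded pose from where the row before left it, along the tool's axes as they then stand; what a row does not reach is not made up. A row lasts 1/10 s, in which the tool goes at most 50 mm and 8.59 degrees, less where a joint would pass 70% of its speed; a pose out of reach is approached as far as the arm can. A call with a gripper value outside its range is refused whole. The fingers move at their own pace and stop on an object; the grip force is fixed at half the most. Time passes only in rows, so rows that do not move let the fingers close. It gives the time, the measured TCP pose, the force and the opening at its end, in the units of the state.
- robot.observe(): the state, without advancing time (a new reading comes with each control period).
- robot.get_image(name): name is "scene" or "top"; returns a dict with "img" (384x512x3 uint8, red, green, blue), "vertical_fov" (degrees; the focal length in pixels is half the picture's height over the tangent of half this angle, whatever the lens; pixels are square), "cx", "cy" (the principal point, pixels), "extrinsics" (4x4, takes a point from world to camera coordinates). Camera axes: x right, y up, looking along -z (the intrinsics and any distortion apply to the point x, -y, -z); pixel columns grow to the right and rows downward; lengths in mm; the calibration is good to about 2 mm. A picture is of the moment at which its call begins. There is no depth.
- robot.job_done(): hands the job in, once; it reports no verdict.
The state is a dict: "time_s": time; "joints": joint angles; "joint_vel": joint speeds; "joint_torque": joint torques, N m; "ee_pos": TCP position; "eef_rot": TCP orientation; "ft_force": force on the tool from outside, world axes, zero at the start; "wrist_torque": the same for the moment, N m; "finger_gap": finger opening in mm.
Only numpy, scipy, OpenCV 4.12 (cv2) and the standard library are available. Lean on these libraries where they do the work, as an engineer would, in place of code of your own. Each camera call takes 0.05 s, during which the arm holds its last target.

## Working session

There is one attempt and no reset: what is moved stays moved. The work goes in short steps, Python scripts to look and compute and a shell command to move; the robot and the scene stay as the last step left them, time stands still between calls to the robot, and variables do not carry over. Pictures are saved under pics/ and viewed, and the job is handed in when it is done.

```bash
mkdir -p pics; ls
python3 - <<'E'
from station import robot
import cv2,numpy as np
s=robot.observe()
for k,v in s.items(): print(k,np.round(v,3))
print(robot.finger_overhang)
for n in("scene","top"):
    d=robot.get_image(n)
    cv2.imwrite(f"pics/{n}0.png",d["img"][:,:,::-1])
    print(n,{k:(np.round(v,4).tolist() if k!="img" else 0) for k,v in d.items()})
E
```

```text
pics
time_s 0.0
joints [ 1.14   0.308  1.508  0.     1.328 -0.074]
joint_vel [-0.     0.001  0.     0.001 -0.001  0.   ]
joint_torque [-2.0000e-03 -4.5755e+01 -2.5191e+01 -1.0000e-03  1.3000e-02 -0.0000e+00]
ee_pos [200.571 538.154 241.367]
eef_rot [ 0.177  0.984 -0.001 -0.   ]
ft_force [-0.327  1.236 -0.296]
wrist_torque [0.017 0.008 0.043]
finger_gap 85.311
11.0
scene {'img': 0, 'vertical_fov': 43.1609, 'cx': 257.5461, 'cy': 184.3334, 'extrinsics': [[-0.0767, 0.997, -0.0081, 108.2156], [-0.8537, -0.0614, 0.5172, 379.9668], [0.5151, 0.0466, 0.8558, -1652.0899], [0.0, 0.0, 0.0, 1.0]]}
top {'img': 0, 'vertical_fov': 52.1177, 'cx': 260.8266, 'cy': 184.0852, 'extrinsics': [[-0.0114, -0.9998, -0.0134, -39.0472], [0.9894, -0.0132, 0.1444, -472.8384], [-0.1446, -0.0117, 0.9894, -1261.8781], [0.0, 0.0, 0.0, 1.0]]}
```

View pics/scene0.png

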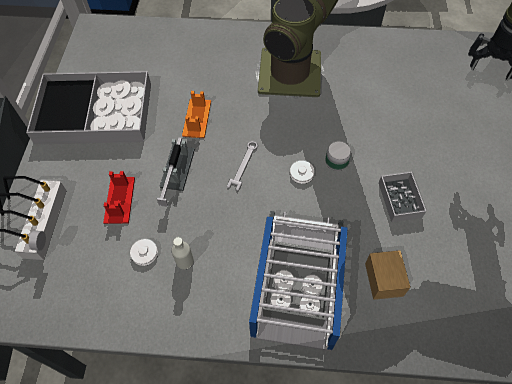

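View pics/top0.png

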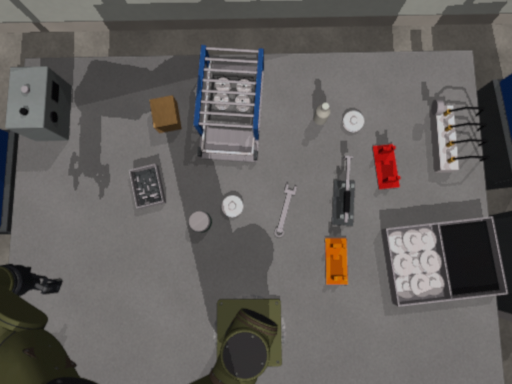

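The overview shows three cradle-shaped things in the top view: grey (346,200) holding the hook, orange (337,260), and red (386,166). The grey one is the cradle described, with the black handle and steel bar on it. Orange and red are look-alikes. I'll confirm with enlarged crops.

```bash
cat > h.py <<'E'
import cv2,numpy as np
from station import robot
def cam(n):
    d=robot.get_image(n); H,W=d["img"].shape[:2]
    d["f"]=H/2/np.tan(np.radians(d["vertical_fov"])/2); d["E"]=np.array(d["extrinsics"]); return d
def proj(d,p):
    p=np.atleast_2d(p); c=p@d["E"][:3,:3].T+d["E"][:3,3]
    return np.c_[d["cx"]+d["f"]*c[:,0]/-c[:,2], d["cy"]-d["f"]*c[:,1]/-c[:,2]]
def ray(d,uv):
    R=d["E"][:3,:3]; t=d["E"][:3,3]
    v=np.array([(uv[0]-d["cx"])/d["f"],-(uv[1]-d["cy"])/d["f"],-1.0])
    return -R.T@t, R.T@v
def onz(d,uv,z):
    o,v=ray(d,uv); return o+v*(z-o[2])/v[2]
def tri(d1,u1,d2,u2):
    o1,v1=ray(d1,u1);o2,v2=ray(d2,u2)
    A=np.c_[v1,-v2]; s=np.linalg.lstsq(A,o2-o1,rcond=None)[0]
    a=o1+s[0]*v1;b=o2+s[1]*v2
    return (a+b)/2,np.linalg.norm(a-b)
def crop(d,x0,y0,x1,y1,k,name):
    im=d["img"][y0:y1,x0:x1,::-1]
    im=cv2.resize(im,None,fx=k,fy=k,interpolation=cv2.INTER_CUBIC); cv2.imwrite("pics/"+name,im)
E
python3 - <<'E'
from h import *
t=cam("top");s=cam("scene")
crop(t,310,130,410,290,3.7,"c_top_cr.png")
crop(t,185,35,275,170,4.4,"c_top_sh.png")
crop(s,100,85,220,230,4,"c_sc_cr.png")
crop(s,235,200,365,355,3.8,"c_sc_sh.png")
print(proj(t,[0,0,0]),proj(s,[0,0,0]),proj(t,robot.observe()["ee_pos"]))
E
```

```text
[[248.67699071 331.20924377]] [[289.34222099  72.69081351]] [[ 44.50807411 275.55823426]]
```

View pics/c_top_cr.png

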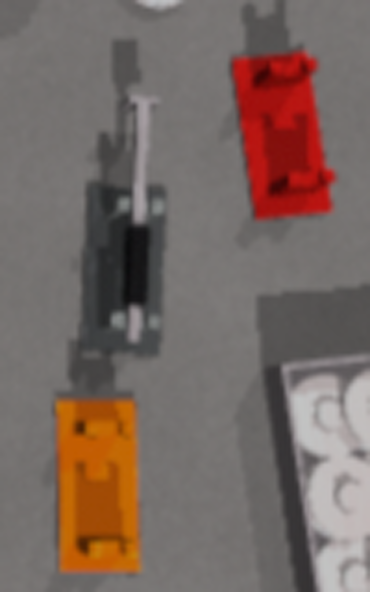

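View pics/c_top_sh.png

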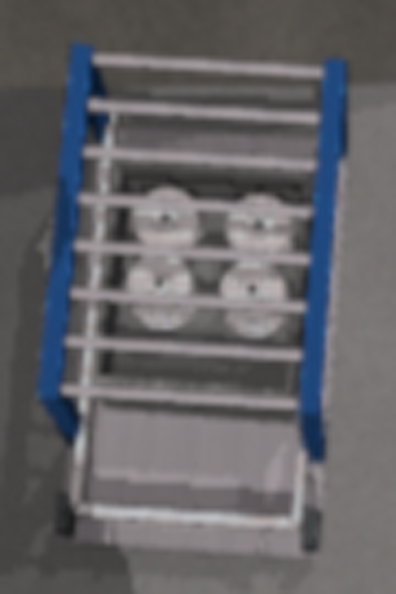

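View pics/c_sc_cr.png

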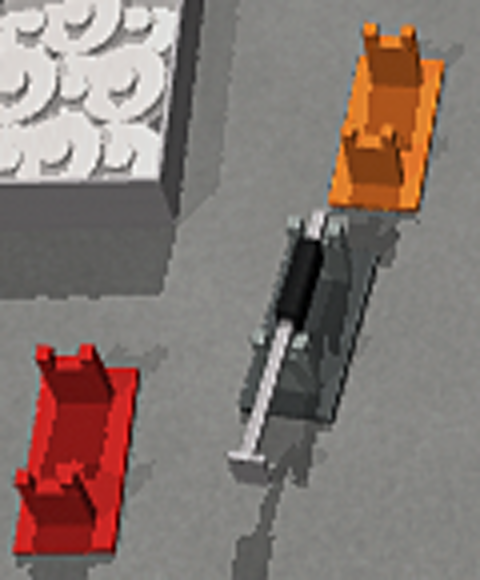

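View pics/c_sc_sh.png

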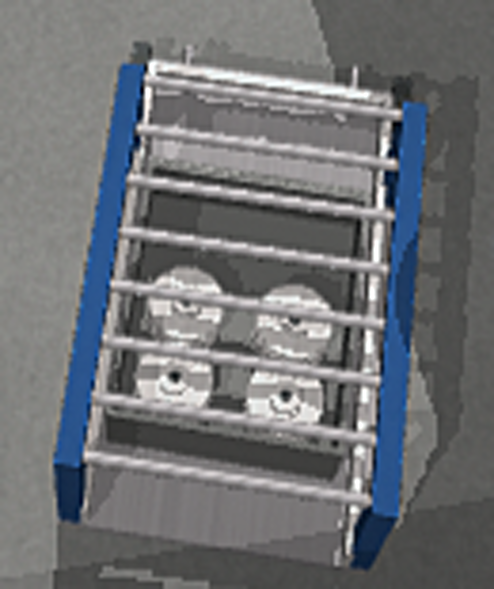

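The grey cradle carries the hook: black handle at crop (137,265), steel bar, prong T at (143,100), pointing away from the robot. Orange and red are look-alikes and are empty. Next I'll take detailed crops of the shelf and hook.

Run:
```python
from h import *
def big(d,x0,y0,x1,y1,k,name):
    im=d["img"][y0:y1,x0:x1,::-1]
    im=cv2.resize(im,None,fx=k,fy=k,interpolation=cv2.INTER_CUBIC)
    l=cv2.cvtColor(im,cv2.COLOR_BGR2LAB); l[:,:,0]=cv2.createCLAHE(3,(4,4)).apply(l[:,:,0]); im=cv2.cvtColor(l,cv2.COLOR_LAB2BGR)
    for x in range((x0+9)//10*10,x1,10):
        cv2.putText(im,str(x),((x-x0)*k,10),0,.35,(0,255,255)); cv2.line(im,((x-x0)*k,12),((x-x0)*k,18),(0,255,255))
    for y in range((y0+9)//10*10,y1,10):
        cv2.putText(im,str(y),(0,(y-y0)*k+4),0,.35,(0,255,255)); 
    cv2.imwrite("pics/"+name,im)
t=cam("top");s=cam("scene")
big(t,190,105,270,165,10,"b1.png")
big(s,250,205,355,270,7,"b2.png")
big(t,325,145,367,230,7,"b3.png")
big(s,150,130,205,210,7,"b4.png")
for d in (t,s): print(-d["E"][:3,:3].T@d["E"][:3,3], d["f"])
```

```text
[ 284.99100019  -59.98704145 1316.28984419] 392.63443975642355
[1183.71218198   -7.60113651 1218.29972399] 485.42008926797337
```

View pics/b1.png

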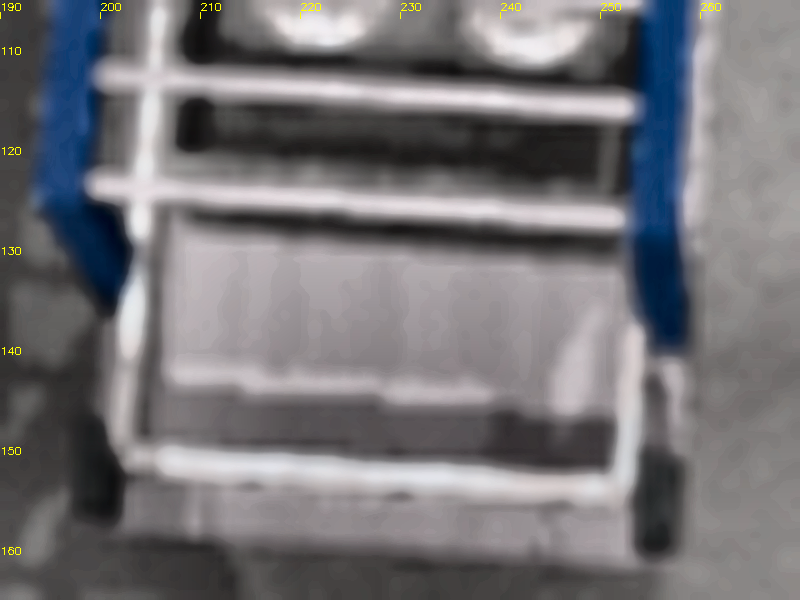

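View pics/b2.png

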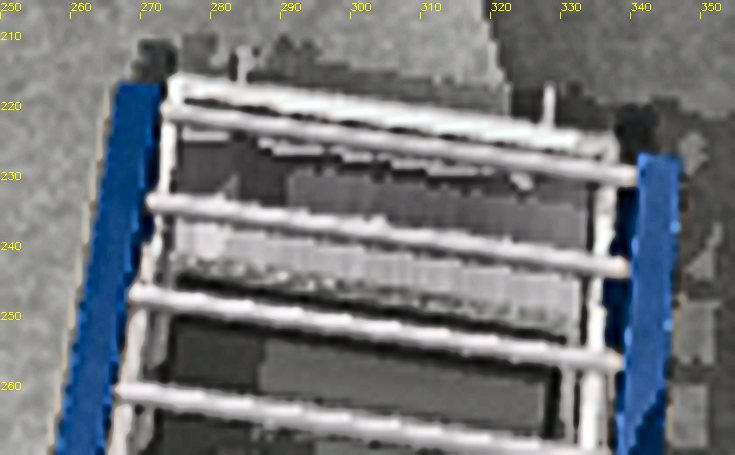

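View pics/b3.png

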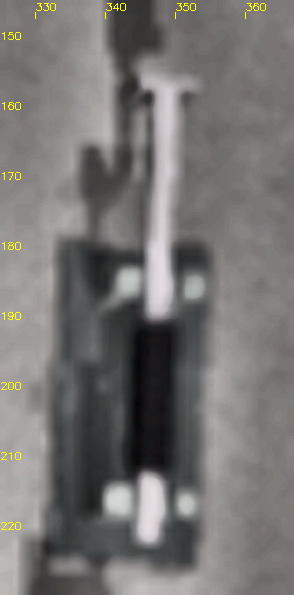

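View pics/b4.png

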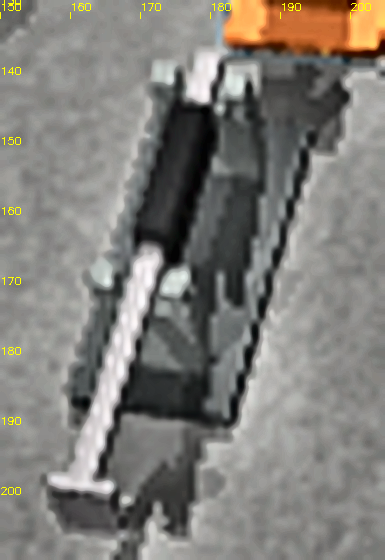

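Run:
```python
from h import *
np.set_printoptions(precision=1,suppress=True)
t=cam("top");s=cam("scene")
for n,u,z in [("front floor L",(202,157.5),12),("front floor R",(255,161),12),("bar1 L",(201,123.7),140),("bar1R",(252,127),140),("bar2 L",(201,112.7),140),("bar2R",(252,116),140),
 ("railL corner",(203,150.5),40),("railR",(252.5,154),40),("band edge L",(207,142.8),12),("band edge R",(238,144.5),12),("dark start L",(208,127),72),("dark start R",(250,131),72),("int dark end",(210,120),14),
 ("clampL",(199.5,153),45),("clampR",(256,155),45)]:
    print("T",n,onz(t,u,z))
for n,u,z in [("bar1 L",(275,221),140),("bar1R",(338,229.7),140),("bar2L",(273,234),140),("bar2R",(337,242.5),140),("speckle L",(278,244.5),72),("speckle R",(328,251.5),72),("light top L",(278,237),72),("stopbar L",(275,217.5),40),("stopbar R",(334,225),40),("light top floor",(300,242),12)]:
    print("S",n,onz(s,u,z))
print("hook")
for n,u,z in [("prong end",(348.3,156.5),65),("bar front hnd",(346.5,190),65),("handle front",(346,190),73),("handle rear",(345,213),73),("bar rear",(344.8,223),65),("chk",(342,185),69),("chk",(352,185.5),69),("chk",(340.5,216),69),("chk",(350.5,217),69)]:
    print("T",n,onz(t,u,z))
for n,u,z in [("prong top L",(157,198),65),("prong top R",(165,199),65),("handle f",(171.5,165),73),("handle r",(178,145),73),("bar rear",(179,138),65)]:
    print("S",n,onz(s,u,z))
```

```text
T front floor L [569.5 154.2  12. ]
T front floor R [554.8 -25.8  12. ]
T bar1 L [648.7 137.4 140. ]
T bar1R [635.7 -20.8 140. ]
T bar2 L [684.2 137.8 140. ]
T bar2R [671.  -21.1 140. ]
T railL corner [587.2 146.5  40. ]
T railR [572.9 -18.4  40. ]
T band edge L [620.5 137.6  12. ]
T band edge R [613.   31.7  12. ]
T dark start L [658.2 125.7  72. ]
T dark start R [642.6 -11.9  72. ]
T int dark end [700.4 127.7  14. ]
T clampL [577.7 157.3  45. ]
T clampR [568.2 -30.1  45. ]
S bar1 L [637.6 -14.9 140. ]
S bar1R [650.2 140.5 140. ]
S bar2L [673.4 -17.8 140. ]
S bar2R [684.7 137.8 140. ]
S speckle L [669.8  -3.8  72. ]
S speckle R [679.9 124.   72. ]
S light top L [648.8  -5.   72. ]
S stopbar L [576.3 -16.2  40. ]
S stopbar R [587.4 143.7  40. ]
S light top floor [631.2  55.4  12. ]
hook
T prong end [ 554.5 -330.1   65. ]
T bar front hnd [ 445.  -319.6   65. ]
T handle front [ 444.  -316.3   73. ]
T handle rear [ 370.8 -310.    73. ]
T bar rear [ 339.8 -309.7   65. ]
T chk [ 460.8 -305.1   69. ]
T chk [ 458.8 -336.9   69. ]
T chk [ 361.8 -296.2   69. ]
T chk [ 358.3 -327.7   69. ]
S prong top L [ 552.8 -341.3   65. ]
S prong top R [ 554.3 -318.9   65. ]
S handle f [ 448.1 -317.7   73. ]
S handle r [ 377.9 -310.5   73. ]
S bar rear [ 346.9 -313.8   65. ]
```

```bash
python3 - <<'E'
from h import *
np.set_printoptions(precision=1,suppress=True)
t=cam("top");s=cam("scene")
for c in (218,230,244):
    print("T col",c)
    for r in range(112,162): 
        a=onz(t,(c,r),12);b=onz(t,(c,r),72); print(r,t["img"][r,c].astype(int).mean().round(),"x12 %.0f x72 %.0f y %.0f"%(a[0],b[0],b[1]))
E
python3 - <<'E'
from h import *
s=cam("scene")
for c in (285,300,318):
    print("S col",c)
    for r in range(213,270):
        a=onz(s,(c,r),12);b=onz(s,(c,r),72); print(r,s["img"][r,c].astype(int).mean().round(),"x12 %.0f x72 %.0f y %.0f"%(a[0],b[0],b[1]))
E
```

```text
T col 218
112 115.0 x12 729 x72 709 y 93
113 153.0 x12 726 x72 705 y 93
114 134.0 x12 722 x72 702 y 93
115 80.0 x12 718 x72 699 y 93
116 72.0 x12 715 x72 695 y 93
117 77.0 x12 711 x72 692 y 93
118 73.0 x12 708 x72 688 y 93
119 67.0 x12 704 x72 685 y 93
120 69.0 x12 701 x72 681 y 93
121 88.0 x12 697 x72 678 y 93
122 103.0 x12 693 x72 675 y 93
123 121.0 x12 690 x72 671 y 93
124 153.0 x12 686 x72 668 y 93
125 137.0 x12 683 x72 664 y 93
126 81.0 x12 679 x72 661 y 93
127 70.0 x12 676 x72 658 y 93
128 95.0 x12 672 x72 654 y 93
129 124.0 x12 669 x72 651 y 93
130 133.0 x12 665 x72 648 y 93
131 134.0 x12 662 x72 644 y 93
132 134.0 x12 658 x72 641 y 93
133 135.0 x12 654 x72 637 y 93
134 134.0 x12 651 x72 634 y 93
135 133.0 x12 647 x72 631 y 93
136 133.0 x12 644 x72 627 y 93
137 133.0 x12 640 x72 624 y 93
138 133.0 x12 637 x72 621 y 93
139 133.0 x12 633 x72 617 y 93
140 133.0 x12 630 x72 614 y 93
141 134.0 x12 626 x72 611 y 93
142 141.0 x12 623 x72 607 y 93
143 146.0 x12 619 x72 604 y 93
144 132.0 x12 616 x72 601 y 93
145 109.0 x12 612 x72 597 y 93
146 106.0 x12 609 x72 594 y 93
147 106.0 x12 6
[... 8071 characters left out ...]
47 156.0 x12 642 x72 669 y 99
248 134.0 x12 645 x72 672 y 99
249 130.0 x12 648 x72 675 y 99
250 130.0 x12 651 x72 678 y 99
251 37.0 x12 654 x72 680 y 99
252 105.0 x12 657 x72 683 y 99
253 220.0 x12 660 x72 686 y 99
254 175.0 x12 663 x72 689 y 99
255 118.0 x12 666 x72 691 y 99
256 35.0 x12 668 x72 694 y 99
257 54.0 x12 671 x72 697 y 99
258 78.0 x12 674 x72 699 y 99
259 87.0 x12 677 x72 702 y 99
260 86.0 x12 680 x72 705 y 99
261 86.0 x12 683 x72 708 y 99
262 86.0 x12 685 x72 710 y 99
263 86.0 x12 688 x72 713 y 99
264 84.0 x12 691 x72 716 y 99
265 77.0 x12 694 x72 718 y 99
266 100.0 x12 697 x72 721 y 99
267 216.0 x12 699 x72 724 y 99
268 176.0 x12 702 x72 726 y 99
269 118.0 x12 705 x72 729 y 99
```

Findings:
- **Hook:** it lies along about -0.09 rad with its origin near (408,-315).
- **Shelf:** yaw is about -0.08 and the front edge is near (562,64).
- **Tote:** the lip front is at x≈667 in both views. In the scene view, rows 245-247 at column 300 are the lip. In the top view, the lit floor ends at row 129.5.
- **Stop bar:** its rear face is near x≈585, which leaves a gap of about 80 mm.

Next I refine the hook's position with a mask and start the swing over.

```bash
python3 - <<'E'
from h import *
np.set_printoptions(precision=1,suppress=True)
for n,(x0,y0,x1,y1) in dict(top=(335,180,360,220),scene=(160,135,195,175)).items():
    d=cam(n); im=d["img"].astype(int).mean(2)
    m=np.zeros(im.shape,np.uint8); m[y0:y1,x0:x1]=(im[y0:y1,x0:x1]<32)
    nn,l,st,c=cv2.connectedComponentsWithStats(m); k=1+st[1:,4].argmax()
    r=cv2.minAreaRect(np.argwhere(l==k)[:,::-1].astype(np.float32)); print(n,st[k],c[k],r)
    print(onz(d,r[0],67))
E
python3 -m crank '[[1,0,0,0,-0.13],[1,0,0,0,-0.13],[1,-3.3,-3.3,0,0],[1,-3.3,-3.3,0,0],[1,-3.3,-3.3,0,0],[1,-3.3,-3.3,0,0],[1,-3.3,-3.3,0,0],[1,-3.3,-3.3,0,0]]'
```

```text
top [343 191   7  21 131] [345.8 201. ] ((346.0, 201.0), (20.0, 6.0), 90.0)
[ 409.4 -316.    67. ]
scene [169 144  12  24 146] [174.7 155.4] ((174.70001220703125, 155.39999389648438), (7.905693054199219, 22.452171325683594), 18.434946060180664)
[ 410.8 -315.7   67. ]
time_s: 1.45
ee_pos: [379.8, 321.1, 242.6]
eef_rot: [0.048, 0.999, 0.0, 0.0]
ft_force: [0.2, 1.0, 0.1]
finger_gap: 85.2
```

```bash
python3 -m crank '[[1,-1.7,-4.4,0,0],[1,-1.7,-4.4,0,0],[1,-1.7,-4.4,0,0],[1,-1.7,-4.4,0,0],[1,-1.7,-4.4,0,0],[1,-1.7,-4.4,0,0],[1,-1.7,-4.4,0,0],[1,-1.7,-4.4,0,0]]'
```

```text
time_s: 2.25
ee_pos: [480.4, -42.9, 242.7]
eef_rot: [0.049, 0.999, 0.0, 0.0]
ft_force: [0.6, 0.5, 0.9]
finger_gap: 85.4
```

```bash
python3 -m crank '[[1,0.6,-4.0,0,0],[1,0.6,-4.0,0,0],[1,0.6,-4.0,0,0],[1,0.6,-4.0,0,0],[1,0.6,-4.0,0,0],[1,0.6,-4.0,1.5,0],[1,0.6,-3.0,3,0],[1,0,0,2,0]]'; python3 -m crank '[[1,0,0,1,0],[1,0,0,0,0],[1,0,0,0,0]]'
python3 - <<'E'
from h import *
t=cam("top");s=cam("scene")
crop(t,310,130,400,260,4.5,"g1t.png");crop(s,130,100,230,220,5,"g1s.png")
o=robot.observe();print(o["ee_pos"],o["eef_rot"],o["ft_force"])
E
```

```text
time_s: 3.05
ee_pos: [411.4, -309.5, 176.4]
eef_rot: [0.05, 0.999, -0.001, 0.0]
ft_force: [-0.2, 0.8, 0.3]
finger_gap: 85.6
time_s: 3.35
ee_pos: [412.8, -305.3, 167.9]
eef_rot: [0.048, 0.999, -0.0, 0.0]
ft_force: [0.0, 0.6, -0.3]
finger_gap: 85.0
[ 413.26060551 -305.53532478  168.56552589] [ 4.77479294e-02  9.98858676e-01 -7.25641925e-04  9.76806882e-04] [ 1.10859791 -0.12487409  0.03849055]
```

View pics/g1t.png

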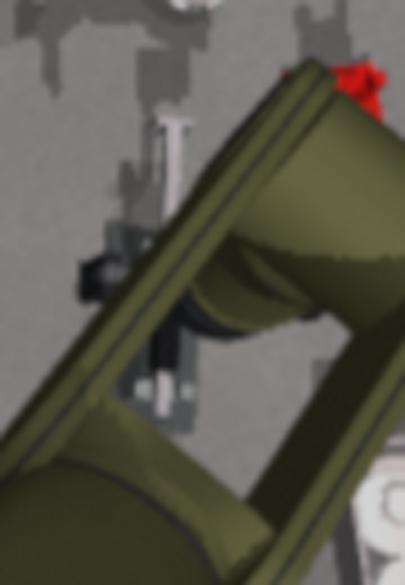

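View pics/g1s.png

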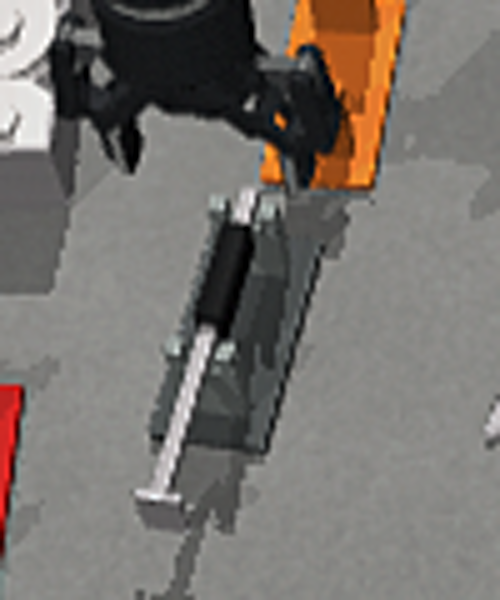

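```bash
python3 -m crank '[[1,0.3,-1.1,2,0],[1,0,0,2,0],[1,0,0,2,0],[1,0,0,2,0],[1,0,0,1.4,0],[1,0,0,1,0],[1,0,0,0.6,0],[1,0,0,0.4,0]]';python3 -m crank '[[1,0,0,0,0],[1,0,0,0,0]]'
python3 - <<'E'
from h import *
o=robot.observe();print(o["ee_pos"],o["eef_rot"],o["ft_force"])
E
```

```text
time_s: 4.25
ee_pos: [408.8, -316.4, 53.5]
eef_rot: [0.048, 0.999, -0.0, 0.0]
ft_force: [0.2, -0.2, -0.2]
finger_gap: 85.4
time_s: 4.45
ee_pos: [408.6, -316.5, 53.8]
eef_rot: [0.048, 0.999, -0.0, 0.0]
ft_force: [-0.0, -1.1, -0.2]
finger_gap: 85.2
[ 408.55826095 -316.51907408   53.81848371] [ 4.83523372e-02  9.98830208e-01 -3.23799703e-04  4.02349164e-04] [-0.04048512 -1.05329609 -0.20879131]
```

```bash
python3 -m crank '[[-0.4,0,0,0,0],[-0.4,0,0,0,0],[-0.4,0,0,0,0],[-0.4,0,0,0,0],[-0.5,0,0,0,0],[-0.55,0,0,0,0],[-0.6,0,0,0,0]]';python3 -m crank '[[-1,0,0,0,0],[-1,0,0,0,0],[-1,0,0,0,0],[-1,0,0,0,0]]'
```

```text
time_s: 5.15
ee_pos: [408.3, -316.5, 53.5]
eef_rot: [0.048, 0.999, -0.0, 0.0]
ft_force: [-1.2, -1.0, 0.9]
finger_gap: 17.5
time_s: 5.55
ee_pos: [408.3, -316.6, 53.6]
eef_rot: [0.048, 0.999, -0.0, 0.0]
ft_force: [-1.6, -1.2, 4.6]
finger_gap: 17.1
```

```bash
python3 -m crank '[[-1,0,0,-0.3,0],[-1,0,0,-0.5,0],[-1,0,0,-1,0],[-1,0,0,-1.5,0],[-1,0,0,-2,0],[-1,0,0,-2,0],[-1,0,0,-2,0],[-1,0,0,-2,0]]';python3 -m crank '[[-1,0,0,-2,0],[-1,0,0,-1,0],[-1,0,0,0,0],[-1,0,0,0,0]]';python3 - <<'E'
from h import *
t=cam("top");s=cam("scene")
crop(t,310,110,400,240,4.5,"g2t.png");crop(s,120,80,220,200,5,"g2s.png")
o=robot.observe();print(o["ee_pos"],o["eef_rot"],o["ft_force"],o["wrist_torque"],o["finger_gap"])
E
```

```text
time_s: 6.35
ee_pos: [407.9, -315.8, 167.6]
eef_rot: [0.048, 0.999, 0.0, -0.0]
ft_force: [0.5, 0.0, -1.6]
finger_gap: 16.8
time_s: 6.75
ee_pos: [407.8, -315.9, 196.0]
eef_rot: [0.048, 0.999, 0.0, -0.0]
ft_force: [0.0, -0.2, -2.3]
finger_gap: 17.2
[ 407.48897149 -315.57859492  195.18877272] [ 4.83898788e-02  9.98827779e-01  7.84850721e-04 -9.34015814e-04] [-0.71969275  0.12658407 -2.33376371] [ 0.00925306  0.04623329 -0.05605544] 17.22545540099746
```

View pics/g2s.png

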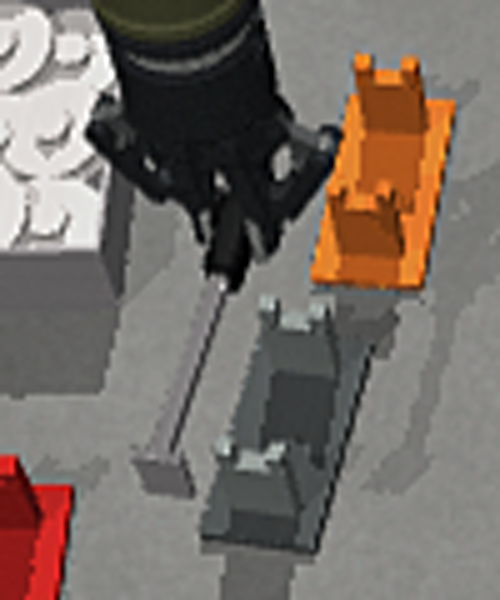

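View pics/g2t.png

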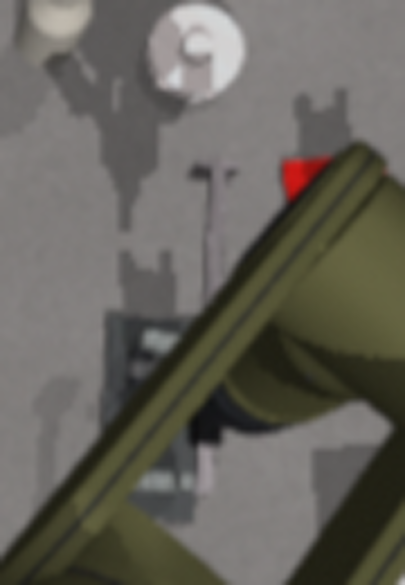

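Run:
```python
from h import *
np.set_printoptions(precision=1,suppress=True)
t=cam("top");s=cam("scene")
p,e=tri(t,(357.3,147.5),s,(153.8,170.4));print(p,e)
h=np.array([.9953,-.0965,0]); 
print("expected top front", np.array([408,-316,195.2+6.4])+150*h+[0,0,5])
```

```text
[ 550.7 -325.6  203.2] 3.44145557593052
expected top front [ 557.3 -330.5  206.6]
```

```bash
python3 -m crank '[[-1,0,2,0,0],[-1,0,3.5,0,0],[-1,0.2,4,0,0],[-1,0.3,4,0,0],[-1,0.3,4,0,0],[-1,0.3,4,0,0],[-1,0.3,4,0,0],[-1,0.3,4,0,0]]';python3 -m crank '[[-1,0.3,4,0,0],[-1,0,3.5,0,0],[-1,0,2,0,-0.015],[-1,0,0,0,0],[-1,0,0,0,0],[-1,0,0,0,0]]';python3 - <<'E'
from h import *
t=cam("top");s=cam("scene")
crop(t,185,80,275,215,4.4,"g3t.png");crop(s,230,130,360,260,4.6,"g3s.png")
o=robot.observe();print(o["ee_pos"],o["eef_rot"],o["ft_force"],o["wrist_torque"],o["finger_gap"])
E
```

```text
time_s: 7.75
ee_pos: [419.2, -19.4, 195.8]
eef_rot: [0.049, 0.999, 0.0, -0.0]
ft_force: [0.3, 0.5, -1.1]
finger_gap: 17.0
time_s: 8.35
ee_pos: [425.6, 73.1, 195.9]
eef_rot: [0.041, 0.999, -0.0, -0.0]
ft_force: [0.8, -0.2, -2.2]
finger_gap: 17.2
[425.78764929  72.90660669 196.11422001] [ 4.16665521e-02  9.99131517e-01 -1.78609176e-04 -2.80356006e-04] [ 0.93706973 -0.05334171 -2.20496465] [-0.02232236  0.06934891  0.0301021 ] 17.1518364564897
```

View pics/g3s.png

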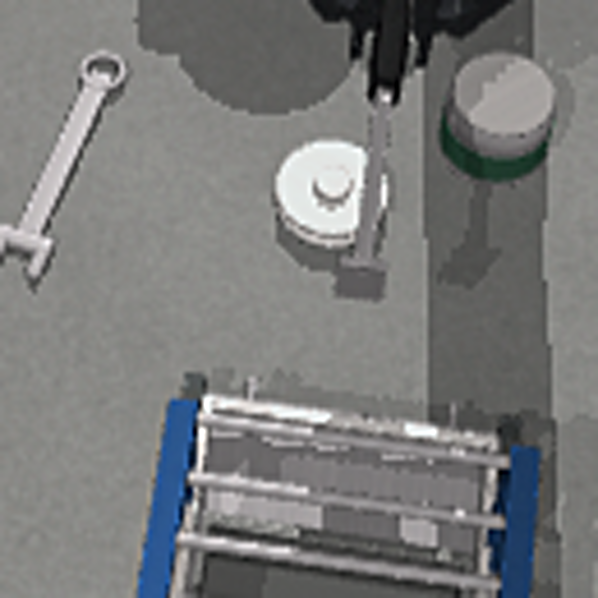

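View pics/g3t.png

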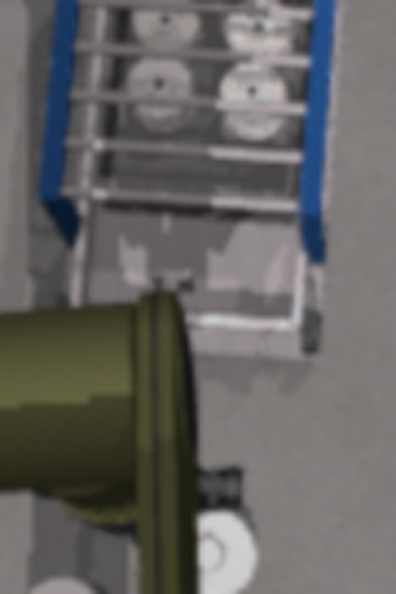

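```bash
python3 - <<'E'
from h import *
t=cam("top");s=cam("scene")
print(onz(t,(199,221),60),onz(s,(339.5,149),60))
E
python3 -m crank '[[-1,0,0,1,0],[-1,0,0,2,0],[-1,0,0,2,0],[-1,0,0,1.8,0],[-1,0,0,1.2,0],[-1,0,0,0.7,0],[-1,0,0,0,0],[-1,0,0,0,0]]'
```

```text
[351.91125485 153.82131353  60.        ] [349.56104953 158.14626769  60.        ]
time_s: 9.35
ee_pos: [426.2, 73.7, 109.4]
eef_rot: [0.041, 0.999, 0.0, 0.0]
ft_force: [0.5, -0.6, -1.5]
finger_gap: 16.9
```

```bash
python3 -m crank '[[-1,-1,0,0,0],[-1,-2,0,0,0],[-1,-2,0,0,0],[-1,-2,0,0,0],[-1,-2,0,0,0],[-1,-2,0,0,0],[-1,-1.2,0,0,0],[-1,-0.7,0,0,0]]';python3 -m crank '[[-1,0,0,0,0],[-1,0,0,0,0]]';python3 - <<'E'
from h import *
def big(d,x0,y0,x1,y1,k,name):
    im=d["img"][y0:y1,x0:x1,::-1]
    im=cv2.resize(im,None,fx=k,fy=k,interpolation=cv2.INTER_CUBIC)
    for x in range((x0+9)//10*10,x1,10): cv2.putText(im,str(x),((x-x0)*k,10),0,.35,(0,255,255))
    for y in range((y0+9)//10*10,y1,10): cv2.putText(im,str(y),(0,(y-y0)*k+4),0,.35,(0,255,255)) 
    cv2.imwrite("pics/"+name,im)
t=cam("top");s=cam("scene")
big(t,190,80,275,165,7,"g4t.png");big(s,255,170,350,280,5,"g4s.png")
o=robot.observe();print(o["ee_pos"],o["eef_rot"],o["ft_force"],o["wrist_torque"],o["finger_gap"])
E
```

```text
time_s: 10.15
ee_pos: [556.6, 63.2, 109.8]
eef_rot: [0.041, 0.999, 0.0, 0.001]
ft_force: [0.6, -0.4, -2.4]
finger_gap: 17.2
time_s: 10.35
ee_pos: [553.6, 63.3, 109.2]
eef_rot: [0.041, 0.999, -0.0, -0.001]
ft_force: [-0.3, -0.5, -2.1]
finger_gap: 16.9
[553.23897887  63.38047325 109.16074568] [ 4.08031748e-02  9.99166924e-01 -5.07433136e-05 -7.46135228e-04] [-0.31485706 -0.04634424 -1.54727147] [0.02258985 0.0984882  0.0020774 ] 17.15055947152069
```

View pics/g4s.png

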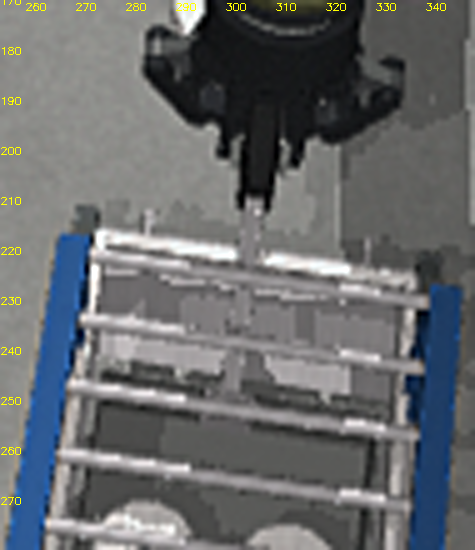

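View pics/g4t.png

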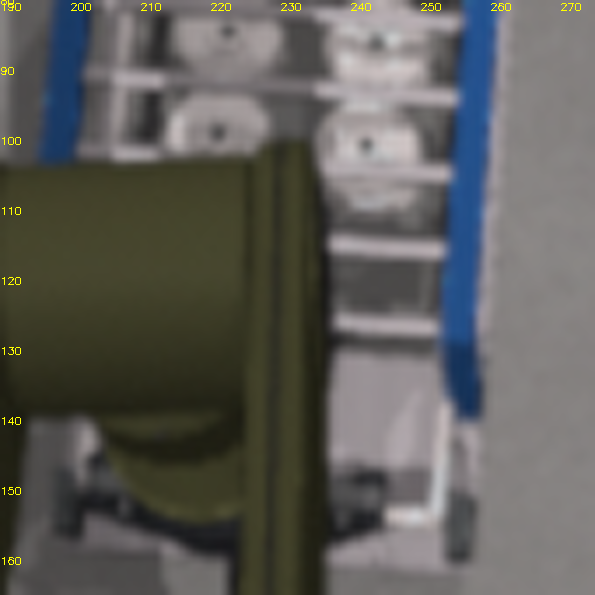

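Run:
```python
from h import *
np.set_printoptions(precision=1,suppress=True)
s=cam("scene")
h=np.array([.9966,-.082,0]);l=np.array([.082,.9966,0]);T=np.array([553.4,63.3,109.2])
for off in (-6,0):
  for dz in (5,-31): 
    for w in (-13,13): print(off,dz,w,proj(s,T+h*(150+off)+l*w+[0,0,6.4+dz]))
im=s["img"][225:260,285:320,::-1]; im=cv2.convertScaleAbs(cv2.resize(im,None,fx=16,fy=16,interpolation=cv2.INTER_NEAREST),alpha=1.6)
for k in range(0,35,5): cv2.putText(im,str(225+k),(0,k*16+12),0,.4,(0,255,255));cv2.putText(im,str(285+k),(k*16,10),0,.4,(0,255,255))
cv2.imwrite("pics/g5.png",im)
```

```text
-6 5 -13 [[295.2 247.2]]
-6 5 13 [[305.8 248.8]]
-6 -31 -13 [[294.4 253.1]]
-6 -31 13 [[304.7 254.6]]
0 5 -13 [[295.  249.5]]
0 5 13 [[305.6 251. ]]
0 -31 -13 [[294.1 255.3]]
0 -31 13 [[304.5 256.8]]
```

View pics/g5.png

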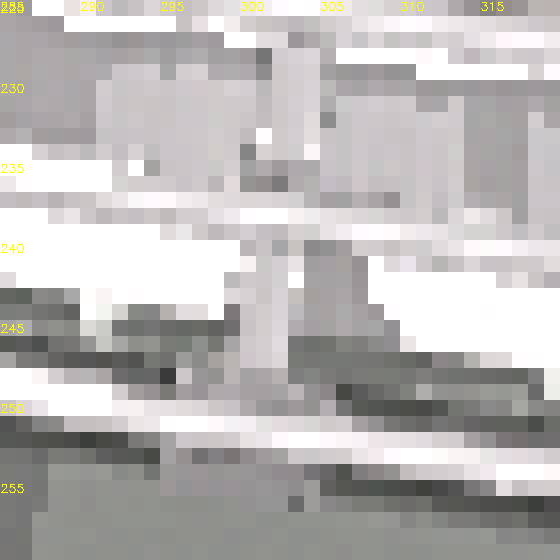

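```bash
python3 -m crank '[[-1,0,0,0.4,0],[-1,0,0,0.6,0],[-1,0,0,0.6,0],[-1,0,0,0.6,0],[-1,0,0,0.5,0],[-1,0,0,0.4,0],[-1,0,0,0,0],[-1,0,0,0,0]]';python3 - <<'E'
from h import *
def st():
    o=robot.observe();print(o["ee_pos"],o["ft_force"],o["wrist_torque"])
st()
s=cam("scene")
im=s["img"][205:275,255:350,::-1]; im=cv2.convertScaleAbs(cv2.resize(im,None,fx=8,fy=8,interpolation=cv2.INTER_CUBIC),alpha=1.4)
cv2.imwrite("pics/g6.png",im)
E
```

```text
time_s: 11.3
ee_pos: [554.6, 63.3, 78.2]
eef_rot: [0.041, 0.999, -0.0, -0.0]
ft_force: [-0.2, 0.1, -2.2]
finger_gap: 16.9
[554.56515974  63.29347242  78.16837788] [-0.21088153  0.05353611 -2.24804605] [-0.06568049  0.01396849 -0.01384557]
```

View pics/g6.png

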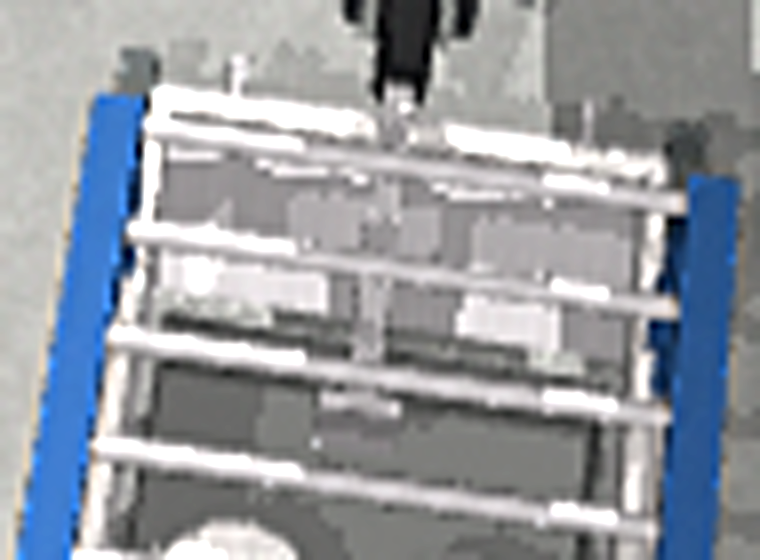

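```bash
python3 -m crank '[[-1,0.2,0,0,0],[-1,0.2,0,0,0],[-1,0.2,0,0,0],[-1,0.2,0,0,0],[-1,0.2,0,0,0],[-1,0.2,0,0,0],[-1,0.2,0,0,0],[-1,0.1,0,0,0]]';python3 -m crank '[[-1,0.1,0,0,0],[-1,0.1,0,0,0]]';python3 -m crank '[[-1,0.1,0,0,0],[-1,0.1,0,0,0]]';python3 -m crank '[[-1,0.1,0,0,0],[-1,0.1,0,0,0]]'
```

```text
time_s: 12.15
ee_pos: [539.3, 64.5, 78.3]
eef_rot: [0.041, 0.999, -0.0, -0.0]
ft_force: [-1.0, 0.1, -1.2]
finger_gap: 17.1
time_s: 12.35
ee_pos: [537.6, 64.7, 78.3]
eef_rot: [0.041, 0.999, -0.0, 0.0]
ft_force: [0.1, 0.3, -1.1]
finger_gap: 17.2
time_s: 12.55
ee_pos: [535.6, 64.9, 78.3]
eef_rot: [0.041, 0.999, 0.0, -0.0]
ft_force: [0.6, 0.1, -1.5]
finger_gap: 17.4
time_s: 12.75
ee_pos: [533.6, 65.0, 78.3]
eef_rot: [0.041, 0.999, -0.0, 0.0]
ft_force: [-0.3, 0.2, -2.0]
finger_gap: 17.1
```

```bash
python3 -m crank '[[-1,0.1,0,0,0],[-1,0.1,0,0,0]]';python3 -m crank '[[-1,0.1,0,0,0],[-1,0.1,0,0,0]]';python3 -m crank '[[-1,0.1,0,0,0],[-1,0.1,0,0,0]]'
```

```text
time_s: 12.95
ee_pos: [531.6, 65.2, 78.3]
eef_rot: [0.041, 0.999, -0.0, 0.0]
ft_force: [-0.1, 0.4, -1.8]
finger_gap: 17.5
time_s: 13.15
ee_pos: [530.4, 65.3, 78.5]
eef_rot: [0.041, 0.999, 0.0, 0.001]
ft_force: [1.9, 0.4, -2.2]
finger_gap: 17.2
time_s: 13.35
ee_pos: [528.1, 65.5, 78.4]
eef_rot: [0.041, 0.999, 0.0, 0.001]
ft_force: [1.9, 0.2, -3.7]
finger_gap: 17.2
```

```bash
python3 -m crank '[[-1,0.1,0,0,0],[-1,0.1,0,0,0],[-1,0.1,0,0,0],[-1,0.1,0,0,0]]';python3 -m crank '[[-1,0.1,0,0,0],[-1,0.1,0,0,0],[-1,0.1,0,0,0],[-1,0.1,0,0,0]]'
```

```text
time_s: 13.75
ee_pos: [523.8, 65.8, 78.4]
eef_rot: [0.041, 0.999, -0.0, 0.0]
ft_force: [3.1, -0.1, -2.2]
finger_gap: 17.5
time_s: 14.15
ee_pos: [519.7, 66.2, 78.3]
eef_rot: [0.041, 0.999, -0.0, 0.0]
ft_force: [2.2, -0.0, -1.8]
finger_gap: 17.0
```

```bash
python3 -m crank '[[-1,0.15,0,0,0],[-1,0.2,0,0,0],[-1,0.2,0,0,0],[-1,0.2,0,0,0],[-1,0.2,0,0,0],[-1,0.2,0,0,0],[-1,0.2,0,0,0],[-1,0.15,0,0,0]]';python3 -m crank '[[-1,0.15,0,0,0],[-1,0.2,0,0,0],[-1,0.2,0,0,0],[-1,0.2,0,0,0],[-1,0.2,0,0,0],[-1,0.2,0,0,0],[-1,0.2,0,0,0],[-1,0.1,0,0,0]]'
python3 - <<'E'
from h import *
s=cam("scene")
im=s["img"][205:275,255:350,::-1]; im=cv2.convertScaleAbs(cv2.resize(im,None,fx=8,fy=8,interpolation=cv2.INTER_CUBIC),alpha=1.4)
cv2.imwrite("pics/g7.png",im)
E
```

```text
time_s: 14.95
ee_pos: [504.5, 67.4, 78.3]
eef_rot: [0.041, 0.999, -0.0, 0.0]
ft_force: [1.8, -1.2, -2.1]
finger_gap: 17.2
time_s: 15.75
ee_pos: [490.0, 68.6, 78.3]
eef_rot: [0.041, 0.999, -0.0, -0.0]
ft_force: [3.1, 0.4, -1.7]
finger_gap: 17.3
```

View pics/g7.png

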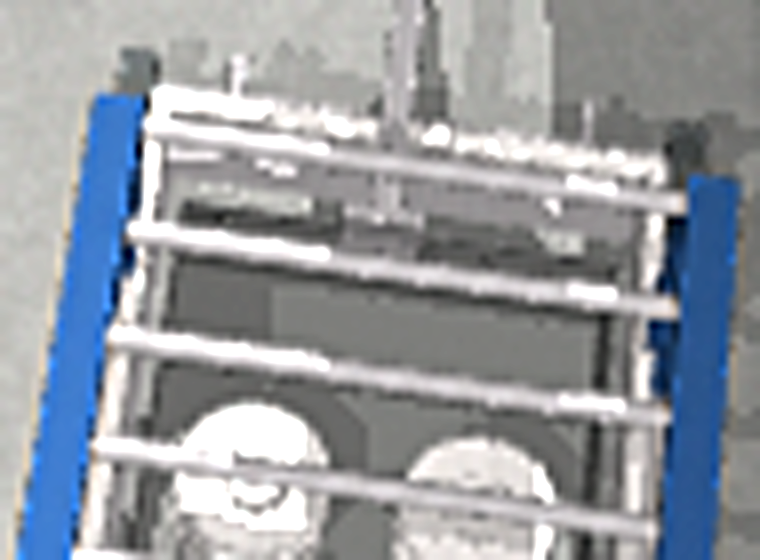

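```bash
python3 -m crank '[[-1,0.15,0,0,0],[-1,0.2,0,0,0],[-1,0.2,0,0,0],[-1,0.2,0,0,0],[-1,0.2,0,0,0],[-1,0.2,0,0,0],[-1,0.15,0,0,0],[-1,0.1,0,0,0]]';python3 -m crank '[[-1,0.1,0,0,0],[-1,0.1,0,0,0],[-1,0.1,0,0,0],[-1,0.1,0,0,0],[-1,0.1,0,0,0],[-1,0.05,0,0,0]]';python3 -m crank '[[-1,0.05,0,0,0],[-1,0.05,0,0,0],[-1,0.05,0,0,0],[-1,0.05,0,0,0]]'
python3 - <<'E'
from h import *
s=cam("scene")
im=s["img"][205:275,255:350,::-1]; im=cv2.convertScaleAbs(cv2.resize(im,None,fx=8,fy=8,interpolation=cv2.INTER_CUBIC),alpha=1.4)
cv2.imwrite("pics/g8.png",im)
E
```

```text
time_s: 16.6
ee_pos: [476.1, 69.8, 78.3]
eef_rot: [0.041, 0.999, 0.0, -0.0]
ft_force: [2.2, -0.7, -1.9]
finger_gap: 17.2
time_s: 17.2
ee_pos: [470.7, 70.2, 78.3]
eef_rot: [0.041, 0.999, 0.0, -0.0]
ft_force: [2.5, -0.7, -1.1]
finger_gap: 17.4
time_s: 17.6
ee_pos: [468.8, 70.3, 78.3]
eef_rot: [0.041, 0.999, -0.0, 0.0]
ft_force: [2.6, -0.1, -2.0]
finger_gap: 16.9
```

View pics/g8.png

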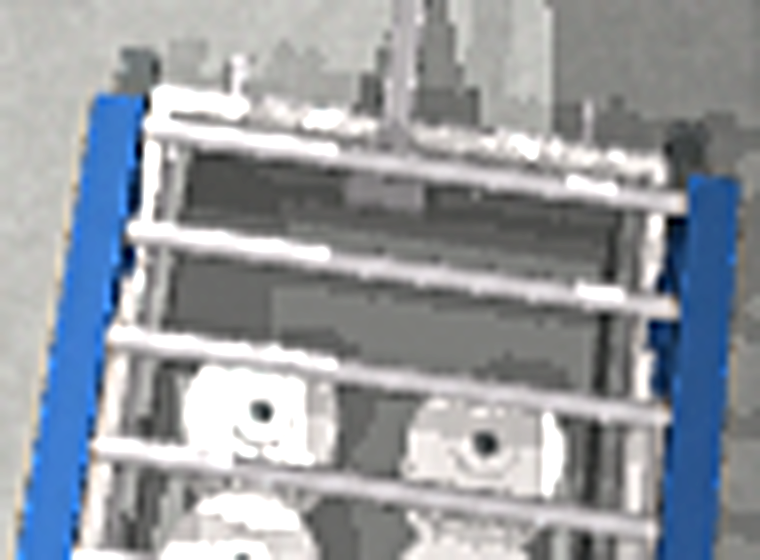

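```bash
python3 -m crank '[[-1,0.07,0,0,0],[-1,0.07,0,0,0],[-1,0.07,0,0,0],[-1,0.07,0,0,0]]';python3 -m crank '[[-1,0.07,0,0,0],[-1,0.07,0,0,0],[-1,0.07,0,0,0],[-1,0.05,0,0,0]]';python3 -m crank '[[-1,0.05,0,0,0],[-1,0.05,0,0,0],[-1,0.05,0,0,0]]'
```

```text
time_s: 18.05
ee_pos: [466.0, 70.6, 78.3]
eef_rot: [0.041, 0.999, 0.0, 0.0]
ft_force: [3.2, -0.2, -2.0]
finger_gap: 17.3
time_s: 18.45
ee_pos: [463.4, 70.8, 78.3]
eef_rot: [0.041, 0.999, -0.0, -0.0]
ft_force: [1.9, 0.4, -1.9]
finger_gap: 17.2
time_s: 18.75
ee_pos: [461.9, 70.9, 78.3]
eef_rot: [0.041, 0.999, -0.0, -0.0]
ft_force: [1.1, -1.0, -1.7]
finger_gap: 17.0
```

Run:
```python
from h import *
np.set_printoptions(precision=1,suppress=True)
s=cam("scene")
im=s["img"].astype(int).mean(2)
for c in (283,288,320): print(c,im[212:236,c])
print([ (c,onz(s,(c,226),72)) for c in (283,288,320)])
```

```text
283 [125.7  89.3  96.7  89.7 118.  213.  195.7 122.7 132.3 227.  177.3 121.3
  47.3  53.7  56.7  56.3  57.   73.   77.7  74.3  67.7  91.3 185.3 181.7]
288 [138.  125.7 124.7 117.  123.7 165.3 162.3 137.  116.3 141.7 218.7 173.3
 117.7  55.3  54.7  56.   56.3  58.7  77.7  75.7  74.   65.  103.7 226.3]
320 [137.7 134.7 142.  144.  140.7 135.  117.  119.3 121.7 125.7 177.7 119.3
  65.3  88.7 109.  151.7 133.   65.7  63.3  54.3  54.7  57.   82.3  91. ]
[(283, array([616.2,   6.4,  72. ])), (288, array([615.3,  19.4,  72. ])), (320, array([609.2, 103. ,  72. ]))]
```

```bash
for i in 1; do :; done; python3 -m crank '[[-1,0.05,0,0,0],[-1,0.05,0,0,0],[-1,0.05,0,0,0]]';python3 -m crank '[[-1,0.05,0,0,0],[-1,0.05,0,0,0],[-1,0.05,0,0,0]]'
```

```text
time_s: 19.1
ee_pos: [460.5, 71.0, 78.3]
eef_rot: [0.041, 0.999, 0.0, 0.0]
ft_force: [2.9, -0.1, -1.5]
finger_gap: 17.1
time_s: 19.4
ee_pos: [458.9, 71.1, 78.3]
eef_rot: [0.041, 0.999, -0.0, -0.0]
ft_force: [3.0, -0.2, -1.8]
finger_gap: 17.0
```

```bash
python3 -m crank '[[-1,0.05,0,0,0],[-1,0.05,0,0,0],[-1,0.05,0,0,0]]'
```

```text
time_s: 19.7
ee_pos: [457.4, 71.3, 78.3]
eef_rot: [0.041, 0.999, -0.0, 0.0]
ft_force: [2.2, -0.4, -2.0]
finger_gap: 17.5
```

```bash
python3 -m crank '[[-1,0.05,0,0,0],[-1,0.05,0,0,0],[-1,0.05,0,0,0]]'
```

```text
time_s: 20.0
ee_pos: [455.9, 71.4, 78.3]
eef_rot: [0.041, 0.999, -0.0, -0.0]
ft_force: [2.2, -0.9, -1.8]
finger_gap: 17.6
```

```bash
python3 -m crank '[[-1,0.04,0,0,0],[-1,0.04,0,0,0],[-1,0.04,0,0,0]]'
```

```text
time_s: 20.3
ee_pos: [454.8, 71.5, 78.3]
eef_rot: [0.041, 0.999, 0.0, 0.0]
ft_force: [2.3, 0.1, -1.3]
finger_gap: 17.2
```

```bash
python3 -m crank '[[-1,0.04,0,0,0],[-1,0.04,0,0,0]]'
```

```text
time_s: 20.5
ee_pos: [454.0, 71.6, 78.3]
eef_rot: [0.041, 0.999, 0.0, 0.0]
ft_force: [1.8, 0.4, -1.4]
finger_gap: 17.1
```

```bash
python3 -m crank '[[-1,0.04,0,0,0],[-1,0.04,0,0,0]]'
```

```text
time_s: 20.7
ee_pos: [453.1, 71.6, 78.3]
eef_rot: [0.041, 0.999, -0.0, -0.0]
ft_force: [2.3, -0.7, -2.2]
finger_gap: 17.3
```

```bash
python3 -m crank '[[-1,0.04,0,0,0],[-1,0.04,0,0,0]]'
```

```text
time_s: 20.9
ee_pos: [452.3, 71.7, 78.3]
eef_rot: [0.041, 0.999, 0.0, -0.0]
ft_force: [3.2, 0.3, -2.0]
finger_gap: 17.1
```

```bash
python3 -m crank '[[-1,0.04,0,0,0],[-1,0.04,0,0,0]]'
```

```text
time_s: 21.1
ee_pos: [451.5, 71.7, 78.3]
eef_rot: [0.041, 0.999, -0.0, -0.0]
ft_force: [1.4, -0.3, -1.1]
finger_gap: 17.1
```

```bash
python3 -m crank '[[-1,0.04,0,0,0],[-1,0.04,0,0,0]]'
```

```text
time_s: 21.3
ee_pos: [450.8, 71.8, 78.3]
eef_rot: [0.041, 0.999, -0.0, 0.0]
ft_force: [2.8, -0.9, -1.5]
finger_gap: 17.2
```

```bash
python3 -m crank '[[-1,0.04,0,0,0],[-1,0.04,0,0,0]]'
```

```text
time_s: 21.5
ee_pos: [449.9, 71.9, 78.3]
eef_rot: [0.041, 0.999, -0.0, -0.0]
ft_force: [2.1, 0.1, -1.5]
finger_gap: 16.9
```

```bash
python3 -m crank '[[-1,0.04,0,0,0],[-1,0.04,0,0,0]]'
```

```text
time_s: 21.7
ee_pos: [449.2, 71.9, 78.3]
eef_rot: [0.041, 0.999, -0.0, 0.0]
ft_force: [2.9, -0.1, -1.9]
finger_gap: 17.3
```

```bash
python3 -m crank '[[-1,0.04,0,0,0],[-1,0.04,0,0,0]]'
```

```text
time_s: 21.9
ee_pos: [449.1, 72.0, 78.4]
eef_rot: [0.041, 0.999, 0.0, 0.001]
ft_force: [5.1, -1.3, -2.1]
finger_gap: 17.1
```

```bash
python3 -m crank '[[-1,0.03,0,0,0]]'
```

```text
time_s: 22.0
ee_pos: [449.1, 72.0, 78.4]
eef_rot: [0.041, 0.999, 0.0, 0.001]
ft_force: [5.9, -1.0, -3.1]
finger_gap: 17.3
```

```bash
python3 -m crank '[[-1,0.03,0,0,0]]'
```

```text
time_s: 22.1
ee_pos: [449.2, 72.0, 78.5]
eef_rot: [0.041, 0.999, 0.0, 0.001]
ft_force: [5.8, 0.2, -4.8]
finger_gap: 17.3
```

```bash
python3 -m crank '[[-1,0.03,0,0,0],[-1,0.03,0,0,0]]'
```

```text
time_s: 22.3
ee_pos: [449.2, 72.0, 78.6]
eef_rot: [0.041, 0.999, 0.0, 0.002]
ft_force: [7.3, -1.1, -6.0]
finger_gap: 17.1
```

```bash
python3 -m crank '[[-1,0.03,0,0,0],[-1,0,0,0,0]]'
```

```text
time_s: 22.5
ee_pos: [449.2, 72.0, 78.6]
eef_rot: [0.041, 0.999, 0.0, 0.002]
ft_force: [8.0, -1.1, -5.6]
finger_gap: 17.2
```

Contact is firm: the force rose from 2.5 to 8 N and the TCP is stopped at 449.2. I hold here for over a second.

```bash
python3 -m crank '[[-1,0,0,0,0],[-1,0,0,0,0],[-1,0,0,0,0],[-1,0,0,0,0],[-1,0,0,0,0],[-1,0,0,0,0]]';python3 -m crank '[[-1,0,0,0,0],[-1,0,0,0,0],[-1,0,0,0,0],[-1,0,0,0,0],[-1,0,0,0,0],[-1,0,0,0,0]]'
python3 - <<'E'
from h import *
t=cam("top");s=cam("scene")
crop(t,185,80,275,215,4.4,"g9t.png");crop(s,250,150,350,270,5,"g9s.png")
E
```

```text
time_s: 23.1
ee_pos: [449.2, 72.0, 78.6]
eef_rot: [0.041, 0.999, 0.0, 0.002]
ft_force: [8.5, -0.6, -5.1]
finger_gap: 17.4
time_s: 23.7
ee_pos: [449.2, 72.0, 78.6]
eef_rot: [0.041, 0.999, 0.0, 0.002]
ft_force: [7.5, -2.1, -5.7]
finger_gap: 17.1
```

View pics/g9t.png

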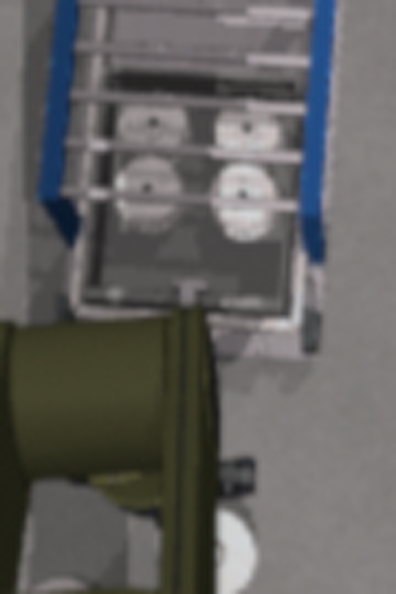

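View pics/g9s.png

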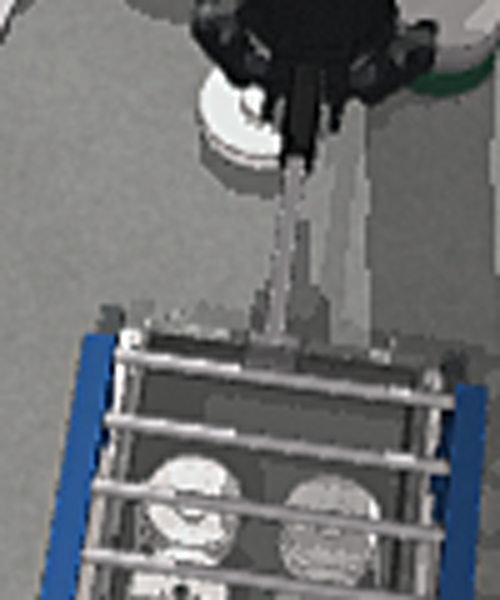

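```bash
python3 -m crank '[[-1,-0.1,0,0,0],[-1,-0.1,0,0,0],[-1,-0.1,0,0,0],[-1,-0.15,0,0,0],[-1,-0.2,0,0,0],[-1,-0.2,0,0,0],[-1,-0.2,0,0,0],[-1,0,0,0,0]]';python3 -m crank '[[-1,0,0,0,0],[-1,0,0,0,0]]'
```

```text
time_s: 24.6
ee_pos: [457.6, 71.3, 78.3]
eef_rot: [0.041, 0.999, 0.0, -0.0]
ft_force: [-0.2, 0.0, -1.7]
finger_gap: 17.0
time_s: 24.8
ee_pos: [457.2, 71.3, 78.3]
eef_rot: [0.041, 0.999, -0.0, -0.0]
ft_force: [0.2, -0.7, -2.0]
finger_gap: 17.1
```

```bash
python3 -m crank '[[-1,0,0,-0.3,0],[-1,0,0,-0.6,0],[-1,0,0,-1,0],[-1,0,0,-1.5,0],[-1,0,0,-2,0],[-1,0,0,-2,0],[-1,0,0,-2,0],[-1,0,0,-1.5,0]]';python3 -m crank '[[-1,0,0,-1,0],[-1,0,0,0,0],[-1,0,0,0,0]]';python3 - <<'E'
from h import *
t=cam("top");s=cam("scene")
def show(d,x0,y0,x1,y1,k,n): crop(d,x0,y0,x1,y1,k,n)
crop(t,185,80,275,215,4.4,"h1t.png");crop(s,250,150,350,270,5,"h1s.png")
E
```

```text
time_s: 25.6
ee_pos: [457.8, 71.3, 189.6]
eef_rot: [0.041, 0.999, 0.0, 0.001]
ft_force: [0.6, 0.2, -1.6]
finger_gap: 16.8
time_s: 25.9
ee_pos: [457.1, 71.3, 197.3]
eef_rot: [0.041, 0.999, -0.0, 0.0]
ft_force: [-0.1, 0.6, -1.2]
finger_gap: 16.9
```

View pics/h1s.png

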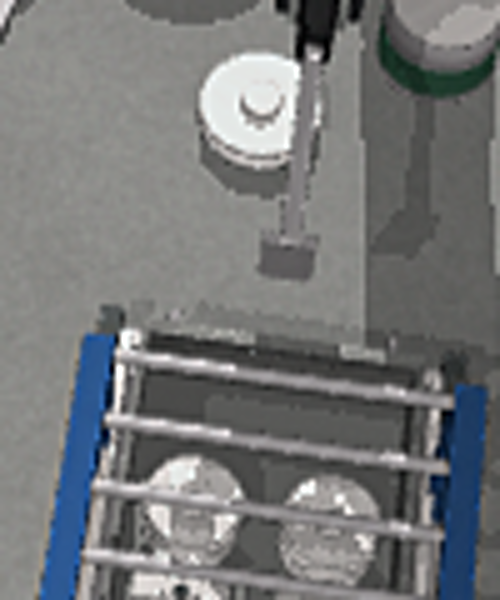

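```bash
python3 -m crank '[[-1,0,-2,0,0],[-1,0,-3.5,0,0],[-1,0.2,-4,0,0],[-1,0.3,-4,0,0],[-1,0.3,-4,0,0],[-1,0.3,-4,0,0],[-1,0.3,-4,0,0],[-1,0.3,-4,0,0]]';python3 -m crank '[[-1,0,-4,0,0],[-1,0,-3.5,0,0],[-1,0,-2,0,0.015],[-1,0,0,0,0],[-1,0,0,0,0],[-1,0,0,0,0]]';python3 - <<'E'
from h import *
t=cam("top");s=cam("scene")
crop(t,310,110,400,240,4.5,"h2t.png");crop(s,120,80,220,200,5,"h2s.png")
o=robot.observe();print(o["ee_pos"],o["eef_rot"],o["ft_force"],o["wrist_torque"],o["finger_gap"])
E
```

```text
time_s: 26.8
ee_pos: [415.3, -222.6, 196.3]
eef_rot: [0.041, 0.999, 0.001, -0.001]
ft_force: [-0.2, -0.2, -1.4]
finger_gap: 17.4
time_s: 27.4
ee_pos: [408.1, -314.6, 196.5]
eef_rot: [0.048, 0.999, 0.001, -0.001]
ft_force: [0.5, -0.5, -1.5]
finger_gap: 17.3
[ 408.41730212 -314.6324829   196.99545719] [ 4.76749887e-02  9.98862696e-01  4.97136877e-04 -4.04358706e-04] [-0.34961102  0.56918385 -1.74369199] [ 0.03824349  0.06432486 -0.02331149] 16.9540567732217
```

View pics/h2s.png

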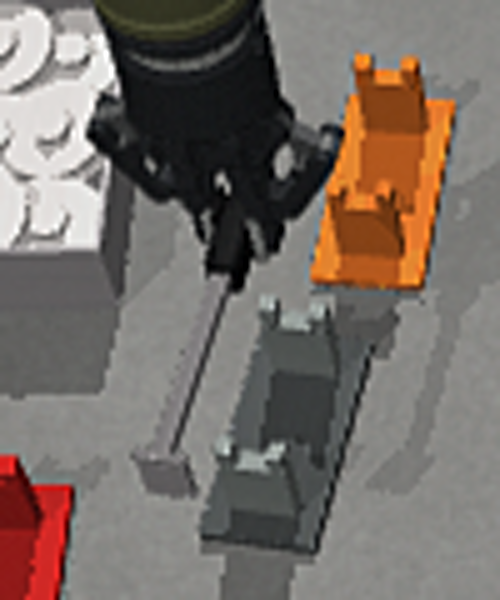

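View pics/h2t.png

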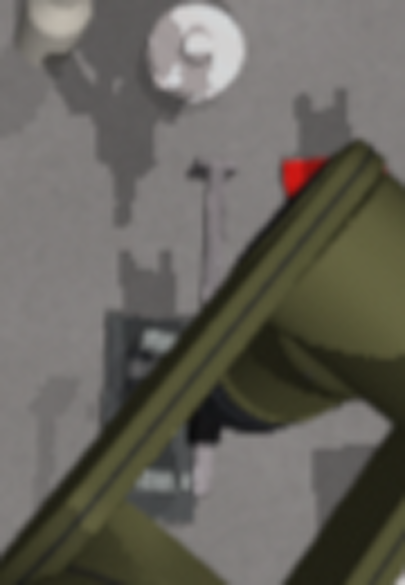

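The hook sits in the gripper just as it did at pickup: the prong is at the same scene pixels. I lower it back to the recorded grasp pose (408.3,-316.6,53.6).

```bash
python3 -m crank '[[-1,0,-0.15,1,0],[-1,0,0,2,0],[-1,0,0,2,0],[-1,0,0,2,0],[-1,0,0,2,0],[-1,0,0,1.5,0],[-1,0,0,0.7,0],[-1,0,0,0,0]]';python3 -m crank '[[-1,0,0,0,0],[-1,0,0,0,0]]';python3 - <<'E'
from h import *
o=robot.observe();print(o["ee_pos"],o["eef_rot"],o["ft_force"],o["wrist_torque"],o["finger_gap"])
s=cam("scene");crop(s,120,100,220,220,5,"h3s.png")
E
```

```text
time_s: 28.3
ee_pos: [407.9, -316.5, 84.2]
eef_rot: [0.048, 0.999, 0.001, -0.001]
ft_force: [-0.5, -0.2, -1.4]
finger_gap: 17.2
time_s: 28.5
ee_pos: [409.1, -318.0, 86.1]
eef_rot: [0.048, 0.999, -0.001, 0.001]
ft_force: [0.8, 0.3, -2.2]
finger_gap: 17.2
[ 409.07175995 -317.96952263   86.13427904] [ 4.82780346e-02  9.98833477e-01 -6.17631750e-04  7.31879037e-04] [ 0.82311726  0.31672188 -2.15971095] [-0.01784467  0.00194913 -0.03083454] 17.240314460640565
```

View pics/h3s.png

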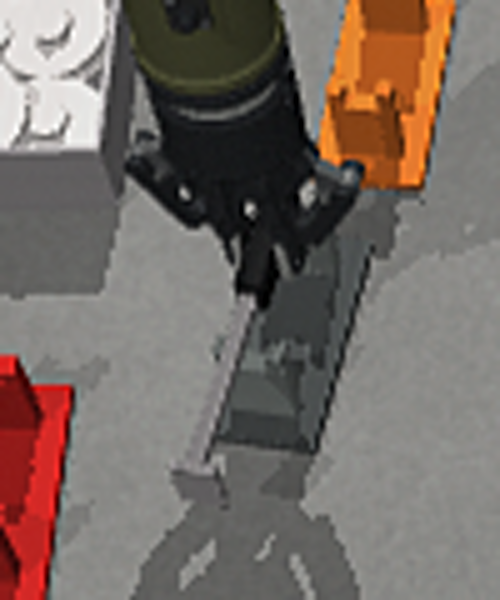

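```bash
python3 -m crank '[[-1,0,0.1,0.3,0],[-1,0,0,0.5,0],[-1,0,0,0.5,0],[-1,0,0,0.4,0],[-1,0,0,0,0],[-1,0,0,0,0],[-1,0,0,0,0]]'
```

```text
time_s: 29.25
ee_pos: [408.6, -316.6, 68.3]
eef_rot: [0.048, 0.999, -0.0, 0.0]
ft_force: [0.2, 0.3, -0.9]
finger_gap: 17.2
```

```bash
python3 -m crank '[[-1,0,0,0.3,0],[-1,0,0,0.3,0],[-1,0,0,0.3,0],[-1,0,0,0.2,0],[-1,0,0,0.1,0],[-1,0,0,0,0],[-1,0,0,0,0]]'
```

```text
time_s: 29.95
ee_pos: [408.6, -316.6, 56.3]
eef_rot: [0.048, 0.999, -0.0, 0.0]
ft_force: [-0.9, 0.6, -1.2]
finger_gap: 17.4
```

```bash
python3 -m crank '[[-1,0,0,0.1,0],[-1,0,0,0.05,0],[-1,0,0,0,0],[-1,0,0,0,0]]'
```

```text
time_s: 30.35
ee_pos: [408.5, -316.5, 54.8]
eef_rot: [0.048, 0.999, -0.0, -0.0]
ft_force: [0.4, 0.6, -2.0]
finger_gap: 17.5
```

```bash
python3 -m crank '[[-1,0,0,0.05,0],[-1,0,0,0.05,0],[-1,0,0,0,0],[-1,0,0,0,0]]'
```

```text
time_s: 30.75
ee_pos: [408.5, -316.5, 53.8]
eef_rot: [0.048, 0.999, 0.0, -0.0]
ft_force: [0.3, -0.6, -2.4]
finger_gap: 17.2
```

```bash
python3 -m crank '[[-1,0,0,0.05,0],[-1,0,0,0,0],[-1,0,0,0,0]]'
```

```text
time_s: 31.05
ee_pos: [408.5, -316.6, 53.6]
eef_rot: [0.048, 0.999, -0.0, 0.0]
ft_force: [-1.1, 1.8, 1.1]
finger_gap: 17.0
```

Seated: fz went from -2 to +1. I open gently.

```bash
python3 -m crank '[[-0.58,0,0,0,0],[-0.55,0,0,0,0],[-0.5,0,0,0,0],[-0.4,0,0,0,0],[-0.2,0,0,0,0],[0,0,0,0,0],[0.3,0,0,0,0],[0.3,0,0,0,0]]';python3 -m crank '[[0.3,0,0,-0.5,0],[0.3,0,0,-1,0],[0.3,0,0,-1.5,0],[0.3,0,0,-2,0],[0.3,0,0,-2,0],[0.3,0,0,-2,0],[0.3,0,0,-2,0],[0.3,0,0,-2,0]]'
```

```text
time_s: 31.85
ee_pos: [408.5, -316.5, 53.3]
eef_rot: [0.048, 0.999, -0.0, 0.0]
ft_force: [-0.3, 0.0, 0.0]
finger_gap: 55.7
time_s: 32.65
ee_pos: [408.5, -316.5, 185.1]
eef_rot: [0.048, 0.999, -0.0, 0.0]
ft_force: [1.2, -0.7, -0.9]
finger_gap: 55.6
```

Now I move the arm clear towards +y, keeping high, so both cameras can see the cradle and the shelf.

```bash
python3 -m crank '[[1,0,2,-2,0],[1,0,3.5,-2,0],[1,0,4,0,0],[1,0,4,0,0],[1,0,4,0,0],[1,0,4,0,0],[1,0,3,0,0],[1,0,0,0,0]]';python3 -m crank '[[1,0,0,0,0],[1,0,0,0,0],[1,0,0,0,0]]';python3 - <<'E'
from h import *
np.set_printoptions(precision=1,suppress=True)
t=cam("top");s=cam("scene")
cv2.imwrite("pics/i_t.png",t["img"][:,:,::-1]);cv2.imwrite("pics/i_s.png",s["img"][:,:,::-1])
crop(t,320,140,375,235,6,"i1t.png");crop(s,140,120,220,220,6,"i1s.png");crop(s,250,200,355,290,7,"i2s.png")
for n,(x0,y0,x1,y1) in dict(top=(335,180,360,220),scene=(160,135,195,175)).items():
    d=t if n=="top" else s; im=d["img"].astype(int).mean(2)
    m=np.zeros(im.shape,np.uint8); m[y0:y1,x0:x1]=(im[y0:y1,x0:x1]<32)
    nn,l,st,c=cv2.connectedComponentsWithStats(m); k=1+st[1:,4].argmax()
    r=cv2.minAreaRect(np.argwhere(l==k)[:,::-1].astype(np.float32)); print(n,st[k],c[k],r,onz(d,r[0],67))
E
```

```text
time_s: 33.45
ee_pos: [431.8, -69.4, 224.2]
eef_rot: [0.046, 0.999, 0.001, 0.0]
ft_force: [-0.6, -0.2, 0.7]
finger_gap: 85.6
time_s: 33.75
ee_pos: [432.3, -73.7, 223.5]
eef_rot: [0.049, 0.999, -0.0, 0.0]
ft_force: [0.1, -0.2, 0.5]
finger_gap: 85.2
top [343 191   6  21 118] [345.5 201. ] ((345.5, 201.0), (20.0, 5.0), 90.0) [ 409.4 -314.5   67. ]
scene [169 144  12  24 139] [175.1 155.6] ((175.13784790039062, 155.42703247070312), (7.86679744720459, 22.791656494140625), 17.10272979736328) [ 410.8 -314.4   67. ]
```

View pics/i1s.png

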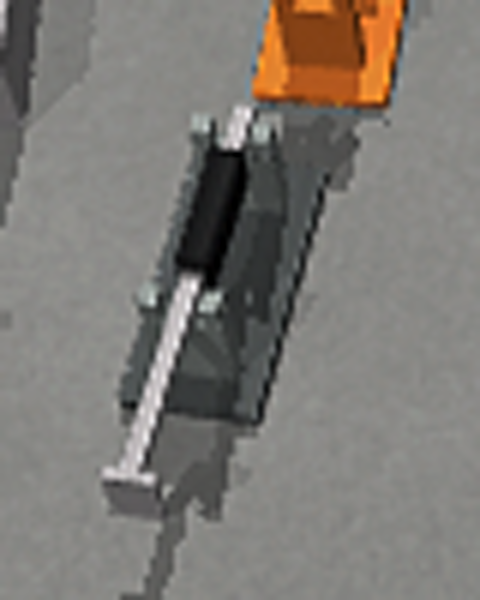

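View pics/i_t.png

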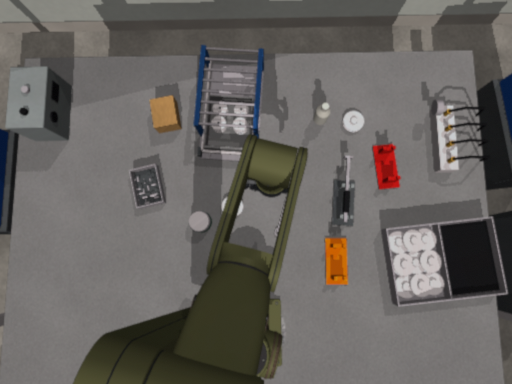

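View pics/i2s.png

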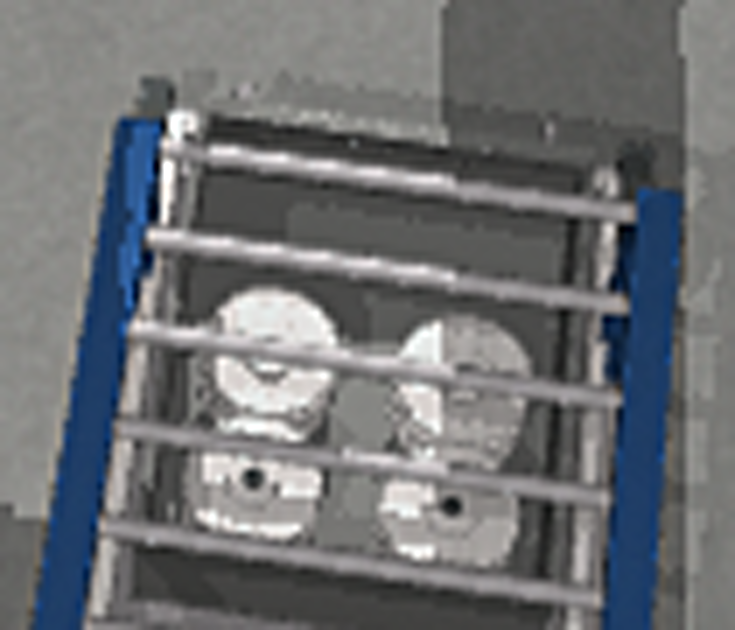

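View pics/i_s.png

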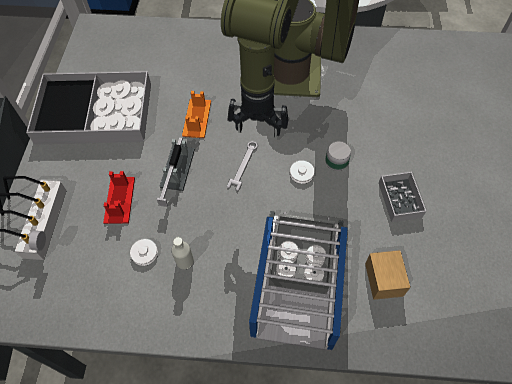

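Run:
```python
from h import *
np.set_printoptions(precision=1,suppress=True)
t=cam("top");im=t["img"].astype(int).mean(2)
for c in (212,220,228): print(c,im[142:160,c], onz(t,(c,150),40)[0])
o=robot.observe();print(o["time_s"],o["ft_force"],np.abs(o["joint_vel"]).max())
robot.job_done()
```

```text
212 [ 83.3  82.3  83.7  88.3  89.7  73.7  51.7  52.   96.7 129.  115.7  88.
  92.7  94.7  95.   94.7  83.   69. ] 588.4280485827145
220 [ 83.3  83.3  82.7  79.3  87.3 103.3  91.3  61.   83.7 119.  119.   95.7
  90.3  95.3  96.3  95.3  90.7  77. ] 588.0401335177589
228 [ 78.7  82.3  83.3  86.3 104.  119.  106.   83.7  84.3 141.  183.7 169.
 138.7 138.3 139.3 140.3 139.3 128.7] 587.6524362247407
33.9 [-0.8  0.5 -0.2] 0.003227553501884004
the job is handed in; nothing more can be done
```

I took the hook from the grey cradle, dropped its prong behind the tote's front lip and dragged the tote about 80 mm to the stop bar. I then unhooked and laid the hook back, and handed the job in at 33.9 s.

- **Drag and contact:** the tote slid at 2–3 N and met the bar at about 4 mm/s. The pull rose to about 8 N while the arm stopped moving. I held it there for about 1.4 s.
- **Release:** the sideways force on the hook fell to zero as I backed the prong off. The picture after lifting it out showed the tote still square and at the bar.
- **Hook:** it lies in both saddles with the prong down, 1.5 mm sideways from where it was found, which is within the cradle's play.
- **Everything else:** the final pictures show nothing else out of place. The gripper is open, clear and touching nothing.
- **Not confirmed:** the lip and roof bars hide the line where the tote meets the bar. That the tote still touches the bar after release rests on the contact felt and on the tote not moving in the pictures.

No check failed.

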